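Unlock the spring tester and hold it at the set mark

TASK

Free the spring tester on the bench for a reading: slide its transport-lock knob along the L-shaped slot, sideways from in front of the carriage and then towards the front edge, right to the end of the slot, while the carriage stays home. Then pull the carriage out by its upright handle, against the spring, until its pointer stands level with the blade of the index clip on the scale, and finish holding the handle there, because it springs back if let go. Leave the other things on the bench where they are.

Things in the scene. Friction and masses are not known exactly. Their poses are not given: they have to be found in the camera images.
- tester: Spring tester, screwed down (fixed): dark base plate 12 mm thick, aluminium cover plate (top 28 mm up) on its front part. Origin on the worktop under the carriage's centre line; x to the rear, y to the left seen from the front; spans x -110..88, y -60..114 mm. Offsets (x, y) below are mm in this frame, heights z over the worktop. Index blade aside, nothing fixed rises above z 43.
- slot_corner (a point): Corner of the 20 mm wide L-shaped slot in the cover, at (-50, 77), cover height z 28. From here one leg runs along the tester's -y at x = -50 to y = -6, the other along -x to the slot's end. Coordinates are those of the lock's centre line; it has 2 mm play to each side.
- slot_end (a point): Far end of the slot's second leg, at (-84, 77), z 28: where the lock's axis stands when it is fully parked (against the end, 0 to 2 mm).
- lock: Transport lock, loose steel part, 70 to 140 g, captive in the slot: foot 34 mm wide under the cover, stem 16 mm, round knob 22 mm wide above, z 51..90. Origin on its axis at the foot's underside, z 12. Starts near (-50, 0..8), just in front of the carriage's tongue, and stops the carriage after about 5 mm. Cannot be lifted out; slides easily, stays where left.
- lock_knob (a point): Point on the lock's axis at z 72, middle height of its round knob: where to grasp it.
- carriage: Aluminium carriage on the tester's rail, with a black upright handle on top: 20 mm thick along x, 44 mm wide along y, rounded edges, z 44..93. Axes parallel to the tester's; its origin coincides with the tester's when the carriage is home and travels with it (the handle's centre is 30 mm to +x of this origin).
- grip (a point): Centre of the handle, z 75: where to grasp it; at (30, 0) with the carriage home. Beside the handle the carriage and spring barrel reach up to z 45; the carriage's tongue (24 mm wide, z 31..43) reaches forward to x = -39.
- travel (a joint): Travel of the carriage in m: 0 = home, grows as it is pulled straight along the tester's -x (to the front edge), end stop 0.085. A spring pulls it home with about 4 N at 0 plus 1.1 N per 10 mm.
- pointer (a point): Tip of the carriage's pointer, a dark blade 3 mm thick sticking out to -y over the scale bar; at (20, -35), z 35, with the carriage home; moves with the carriage.
- index: Index clip set somewhere on the scale bar at the tester's right (-y) edge: steel saddle 14 x 21 mm with an upright dark blade 3 mm thick across the scale, top at z 44. Origin under the blade at z 30; axes parallel to the tester's. Fixed; it lies 38 to 68 mm to -x of the pointer's home.
- beaker_100: Bystander, loose: open glass beaker 53 x 53 x 70 mm, left of the tester. Origin under its centre.
- petri_dish: Bystander, loose: flat round covered dish 59 mm wide, 13 mm high, left of the tester. Origin under its centre.
- vial_1: Bystander, loose: small capped vial 26 mm wide, 55 mm high, right of the tester. Origin under its centre.
- dropper_bottle: Bystander, loose: brown bottle with rubber dropper, 36 mm wide, 100 mm high, right of the tester. Origin under its centre.
- slide_box: Bystander, loose: flat carton 32 x 84 x 29 mm, on the right of the bench. Origin under its centre.
- screwdriver: Bystander, loose: screwdriver 145 mm long, 21 mm thick, lying at the front right. Origin under its centre.
- timer: Bystander, loose: flat square timer 62 x 62 x 18 mm, on the right of the bench. Origin under its centre.

How it is judged:
On the way:
1. the lock is parked in the end of the slot while the carriage is home (x of lock in the frame of tester between -0.09 and -0.07 m and y of lock in the frame of tester between 0.068 and 0.086 m and z of lock in the frame of tester between 0.006 and 0.018 m and value of joint travel below 0.008 m), for 0.2 s.
At the end, for the whole second after the job is handed in: The lock's axis is in the end of the slot (x -90..-70, y 68..86 mm in the tester's frame, still under the cover); the carriage's pointer is within 4 mm of the index blade along the pull, at rest, and the fingers hold the carriage (more than 3 N) without touching the lock (x of lock in the frame of tester between -0.09 and -0.07 m and y of lock in the frame of tester between 0.068 and 0.086 m and z of lock in the frame of tester between 0.006 and 0.018 m and x of pointer in the frame of index between -0.004 and 0.004 m and contact force between the fingers and carriage above 3 N and contact force between lock and carriage below 0.5 N and contact force between lock and the fingers below 0.5 N and velocity of joint travel between -0.01 and 0.01 m/s); the arm keeps its last pose, push and grip.
It fails at once if one of the other loose things pushed more than 25 mm (distance of any of beaker_100, petri_dish, vial_1, dropper_bottle, slide_box, screwdriver, timer from where it was at the start of the episode above 0.025 m).
It also fails if it takes over 42 s, if anything falls off the work surface, if the arm or the gripper's body presses on something with over 40 N, if the wrist force passes 120 N, or if a joint passes its speed limit or range.

ROBOT

A 6-joint arm with a two-finger parallel gripper is mounted at the origin on a cart in front of the work surface, level with it; the furniture and walls round the work are solid. World frame = base frame: x ahead of the robot, y to its left, z up, the work surface at z = 0. Lengths are in m, angles in rad, forces in N, time in s.
With the tool pointing down it reaches from about 0.35 to 0.85 m from the base axis. Payload 8.1 kg.
Tool frame: the origin (TCP) lies between the finger pads; the fingertips stand 11 mm ahead of it and the grasp point (between the pads) lies 8 mm behind it (robot.tips_ahead is the distance from the TCP to the fingertips, in m); z points along the fingers, y is the line along which they close (so a half turn about z gives the same grasp; the last joint's range is limited). The gripper opens to 93 mm and grips with 3 to 60 N. Pads are 15 mm wide; open, the fingers measure 128 mm over their backs; the gripper's body (75 mm by 188 mm) begins 65 mm behind the grasp point.
Start: joints at [-1.254, 0.13, 1.488, -0, 1.523, -0.085], TCP at [0.235, -0.552, 0.23] pointing down, gripper open.
Joint ranges: [-2.96, 2.96], [-0.89, 2.26], [0.02, 2.5], [-1.34, 4.48], [0, 2.73], [-2.66, 2.66]. Speed limits (rad/s): [2.39, 2.39, 2.79, 3.14, 3.14, 3.14].

INTERFACE

Orientations are given as a rotation vector (axis times angle).
In Python, from plant import robot gives the robot as it stands. The module is installed in compiled form; this text tells all that it offers.
- The arm moves only by the tool move_arm, never from a script. Its argument "deltas" is one flat list of numbers, 7 for each row, row after row: the shift along the tool's x, y, z in m, then the turn, a rotation vector about the tool's x, y, z in rad, then the opening, from 0 (shut) to 1 (fully open). A call has 1 to 12 rows; each row is the pose to reach, as a shift and turn from the pose commanded when the call began, along the tool's axes at that moment; what a row does not reach only later rows make up. A row lasts 1/8 s, in which the tool goes at most 62.5 mm and 10.7 degrees, less where a joint would pass 70% of its speed; a pose out of reach is approached as far as the arm can. A call with a gripper value outside its range is refused whole. The fingers move at their own pace and stop on an object; "squeeze" is the grip in N (left out, the last holds). Time passes only in rows, so rows that repeat a pose let the fingers close. It gives the time, the measured TCP pose, the force, the opening and the grip force at its end, in the units of the state.
- robot.read_state(): the state, without advancing time (a new reading comes with each control period).
- robot.read_camera(name): name is "side" or "top"; returns (picture, depth): 384x512x3 uint8, red, green, blue; 384x512 float32, m along the optical axis (not along the pixel's ray), 0 where there is no reading.
- robot.camera_model(name): a dict with "K" (3x3 intrinsics, pixels), "R" (3x3) and "t" (3): a world point X has camera coordinates R X + t. Camera axes: x right, y down, z forward; pixel columns grow to the right and rows downward; lengths in m; the calibration is good to about 2 mm. A picture is of the moment at which its call begins. camera_model takes no time and is no camera call.
- robot.close_job(): hands the job in; it is judged then, once.
Trained networks look in the newest picture that a camera, given by its name, has taken for a name from the list of things; names that differ only in an ending like _2 or _b are one class to them, and where a whole thing is asked for, a point or a joint stands for the part that bears it (a point fixed in the world has none). Each returns a list of dicts, best first, with "confidence" (0 to 1); they miss things now and then, are a little off and sometimes report something else, mostly with a low value. They report only what shows in the picture. A call takes as long as a camera call.
- robot.recognise(camera, label): "uv" ([column, row] in pixels, amid what is visible of it).
The state is a dict: "t": time; "q": joint angles; "dq": joint speeds; "joint_torque": joint torques, N m; "tool_pos": TCP position; "orientation": TCP orientation; "force": force on the tool from outside, world axes, zero at the start; "wrist_torque": the same for the moment, N m; "opening": finger opening in m; "gripper_force": force on a finger pad.
Only numpy, scipy, OpenCV 4.12 (cv2) and the standard library are available. Lean on these libraries where they do the work, as an engineer would, in place of code of your own. Each camera call takes 0.05 s, during which the arm holds its last target. There are 200 camera calls.

## Working session

There is one attempt and no reset: what is moved stays moved. The work goes in short steps, Python scripts to look and compute and a tool call to move; the robot and the scene stay as the last step left them, time stands still between calls to the robot, and variables do not carry over. Pictures are saved under pics/ and viewed, at most 10 in all, crops included, and the job is handed in when it is done.

Besides the shell and the picture viewer there is one more tool, called after "Call:" by a JSON object that holds its "fn" and its "kwargs". move_arm: Moves the arm, as the interface text tells. Its arguments: {"type":"object","properties":{"deltas":{"type":"array","items":{"type":"number"}},"squeeze":{"type":"number"}},"required":["deltas"]}

```bash
mkdir -p pics
cat > h.py <<'E'
from plant import robot
import numpy as np, cv2
from scipy.spatial.transform import Rotation as Ro
def back(cam,uv,d):
    m=robot.camera_model(cam);K,R,t=map(np.array,(m["K"],m["R"],m["t"]))
    return R.T@(d*np.linalg.solve(K,[uv[0],uv[1],1.])-t)
def proj(cam,X):
    m=robot.camera_model(cam);p=np.array(m["K"])@(np.array(m["R"])@X+np.array(m["t"]));return p[:2]/p[2]
def onz(cam,uv,z):
    a=back(cam,uv,.5);b=back(cam,uv,1.);return a+(b-a)*(z-a[2])/(b[2]-a[2])
def tri(uv1,uv2,c1="side",c2="top"):
    A=[]
    for c,uv in((c1,uv1),(c2,uv2)):
        m=robot.camera_model(c);P=np.array(m["K"])@np.c_[m["R"],m["t"]]
        A+= [uv[0]*P[2]-P[0],uv[1]*P[2]-P[1]]
    X=np.linalg.svd(np.array(A))[2][-1];return X[:3]/X[3]
E
python3 - <<'E'
from h import *
np.set_printoptions(precision=4,suppress=True)
s=robot.read_state();print(s["t"],s["tool_pos"],s["orientation"],s["opening"])
D={}
for c in("side","top"):
    p,d=robot.read_camera(c);cv2.imwrite(f"pics/{c}0.png",p[:,:,::-1]);np.save(f"{c}_d.npy",d);m=robot.camera_model(c);print(c,np.array(m["K"])[0,0],-np.array(m["R"]).T@np.array(m["t"]))
    for l in("tester","lock_knob","grip","pointer","index","slot_corner","slot_end","lock","carriage"):
        r=robot.recognise(c,l)
        for q in r[:2]:
            u=np.array(q["uv"]);dd=d[int(u[1]),int(u[0])];print(c,l,round(q["confidence"],2),u,back(c,u,dd) if dd>0 else None)
E
```

```text
0.0 [ 0.2345 -0.5517  0.2286] [-3.0766 -0.6265  0.0003] 0.09281078594928698
side 418.09773348560424 [0.0713 0.8622 0.5614]
side lock_knob 0.76 [232.3 209.1] [0.5184 0.1387 0.0649]
side lock_knob 0.39 [215.9 230. ] [0.5492 0.1663 0.0131]
side grip 0.98 [202.2 214.8] [0.5851 0.1677 0.0461]
side grip 0.69 [215.5 230.1] [0.55   0.1669 0.0129]
side pointer 0.66 [201.7 212.5] [0.5835 0.1713 0.0548]
side pointer 0.26 [302.3 189. ] [ 0.4453 -0.1207  0.0159]
side slot_corner 0.73 [213.9 231. ] [0.5516 0.1714 0.0125]
side slot_corner 0.18 [234.1 210.4] [0.5147 0.1368 0.0614]
side slot_end 0.67 [214.5 230.2] [0.5516 0.1687 0.0132]
side lock 0.59 [232.7 209.4] [0.5174 0.1385 0.0643]
side lock 0.39 [202.8 215. ] [0.5821 0.1696 0.0474]
side carriage 0.87 [201.8 213. ] [0.5838 0.1706 0.053 ]
top 348.44855151302767 [0.3743 0.0263 1.1809]
top tester 0.92 [216.  194.4] [0.5431 0.1728 0.0125]
top lock_knob 0.6 [231.4 197.6] [0.5311 0.1204 0.0147]
top grip 0.5 [180.  213.2] [0.4817 0.2965 0.0028]
top pointer 0.54 [224.2 176.7] [0.5929 0.1393 0.0683]
top slot_corner 0.71 [219.2 194.6] [0.5399 0.16   0.029 ]
top lock 0.54 [226.2 197.5] [0.5214 0.1306 0.0915]
top carriage 0.75 [222.7 177.6] [0.5906 0.1445 0.0648]
```

Run:
```python
from h import *
a=cv2.imread("pics/top0.png")[120:270,130:330];b=cv2.imread("pics/side0.png")[130:280,130:330]
cv2.imwrite("pics/t1.png",cv2.resize(a,None,fx=4,fy=4,interpolation=2));cv2.imwrite("pics/s1.png",cv2.resize(b,None,fx=4,fy=4,interpolation=2))
```

```text
(no output)
```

View pics/t1.png

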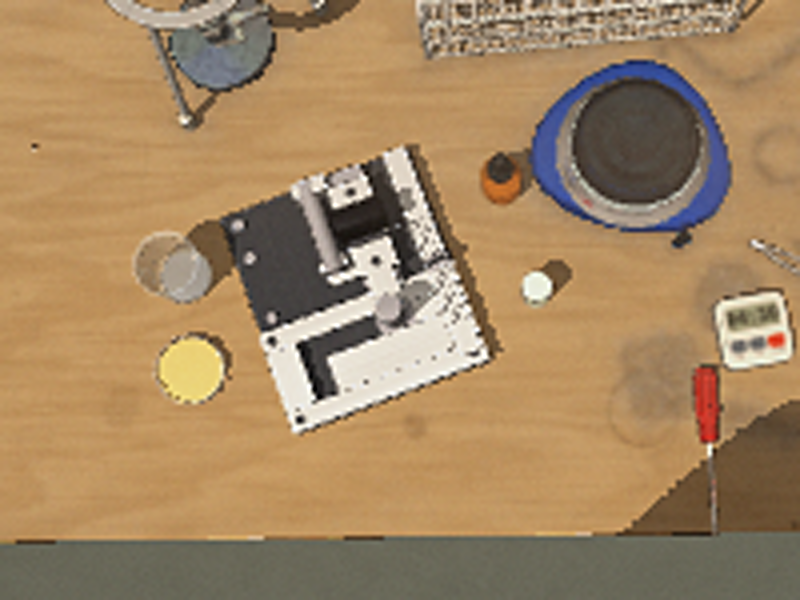

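View pics/s1.png

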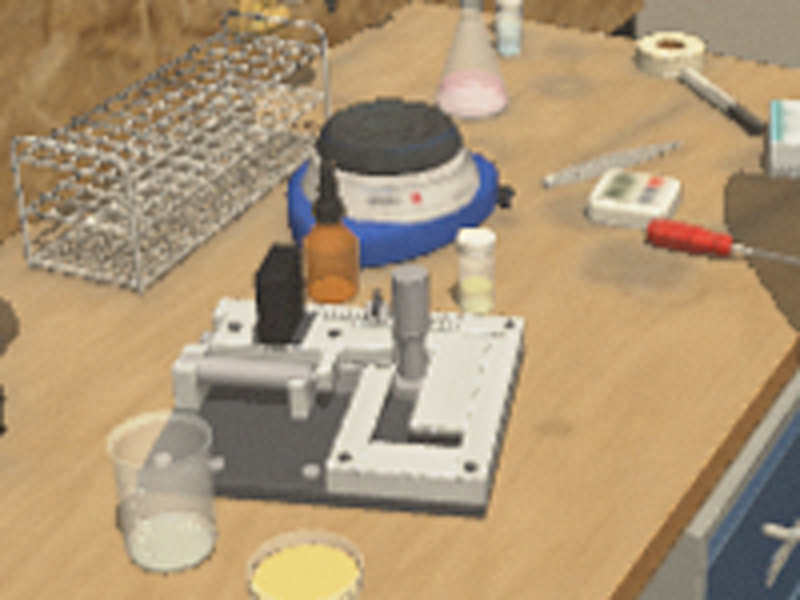

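View pics/top0.png

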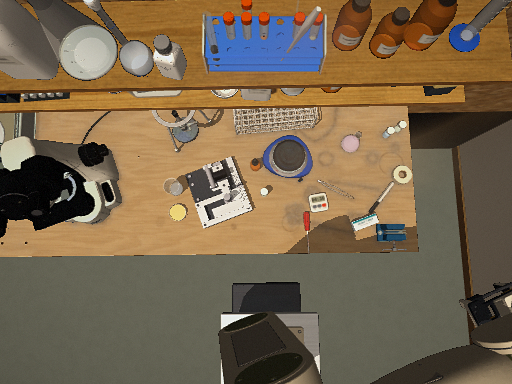

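The top view shows the tester yawed about 20°, with its front edge towards the robot. In the crop the knob is near (388,300), the handle near (360,220) and the slot corner near (305,350). The side view shows the knob top at crop (410,272), the handle at (280,252) and the index blade at about (376,300). Next I'll fit the pose.

```bash
cat >> h.py <<'E'
def T(p,X):
    c,s=np.cos(p[2]),np.sin(p[2]);X=np.array(X,float);return np.array([p[0]+c*X[0]-s*X[1],p[1]+s*X[0]+c*X[1],X[2]])
E
python3 - <<'E'
from h import *
from scipy.optimize import least_squares
o=lambda c,off:(np.array(c)+.5)/4-.5+off
t0=np.array([130,120]);s0=np.array([130,130])
P=[("top",(298,432),(-110,114,28)),("top",(490,357),(-110,-60,28)),("top",(408,147),(88,-60,30)),("top",(300,343),(-40,87,28)),("top",(315,400),(-94,87,28)),("top",(337,390),(-94,67,28)),
("side",(523,320),(-110,-60,28)),("side",(490,497),(-110,114,28)),("side",(372,440),(-40,87,28)),("side",(462,443),(-94,87,28)),("side",(280,252),(30,0,93))]
O=[o(c,t0 if cam=="top" else s0) for cam,c,_ in P]
def f(p): return np.concatenate([proj(cam,T(p,np.array(X)/1e3))-u for (cam,_,X),u in zip(P,O)])
r=least_squares(f,[.56,.14,.35],loss="soft_l1",x_scale=[.01,.01,.1]);p=r.x
print(p,np.degrees(p[2]));print(f(p).reshape(-1,2).round(1))
np.save("pose.npy",p)
for c in("top","side"):
    d=np.load(c+"_d.npy");v,u=np.mgrid[120:290,120:340];d=d[120:290,120:340]
    m=robot.camera_model(c);K,R,t=map(np.array,(m["K"],m["R"],m["t"]))
    X=np.stack([(u-K[0,2])/K[0,0]*d,(v-K[1,2])/K[1,1]*d,d],-1)[d>0]-t;X=X@R
    cc,ss=np.cos(p[2]),np.sin(p[2]);q=X[:,:2]-p[:2];L=np.c_[q[:,0]*cc+q[:,1]*ss,-q[:,0]*ss+q[:,1]*cc,X[:,2]]*1e3
    def show(n,m): a=L[m];print(c,n,len(a),a.min(0).round(0) if len(a) else"",a.max(0).round(0) if len(a) else"",np.median(a,0).round(1) if len(a) else "")
    ins=(abs(L[:,0]+11)<120)&(abs(L[:,1]-27)<95)
    z=L[:,2]
    show("knob",ins&(z>55)&(L[:,0]<-20)&(abs(L[:,1])<40)); show("handle",ins&(z>55)&(L[:,0]>0)&(L[:,0]<60)&(abs(L[:,1])<40))
    show("knobtop",ins&(z>85)&(L[:,0]<-20)&(abs(L[:,1])<40)); show("handletop",ins&(z>88)&(L[:,0]>0)&(L[:,0]<60)&(abs(L[:,1])<40))
    show("cover",ins&(z>22)&(z<33)&(L[:,0]<-30)); show("index",ins&(z>37)&(z<50)&(L[:,1]<-38)&(L[:,0]>-80))
    im=cv2.imread(f"pics/{c}0.png");im=cv2.resize(im[130:280,130:330],None,fx=4,fy=4,interpolation=2)
    def D(pts,col,close=True):
        uv=np.array([(proj(c,T(p,np.array(x)/1e3))-130+.5)*4-.5 for x in pts]);cv2.polylines(im,[uv.round().astype(int)],close,col,1)
    D([(-110,114,28),(-110,-60,28),(88,-60,28),(88,114,12)],(0,255,0))
    D([(-40,87,28),(-94,87,28),(-94,67,28),(-60,67,28),(-60,-16,28),(-40,-16,28)],(0,0,255))
    D([(20,-22,93),(40,-22,93),(40,22,93),(20,22,93)],(255,0,255));D([(-39,-12,43),(-39,12,43)],(255,0,0))
    for y in(0,8):D([(-50+11*np.cos(a),y+11*np.sin(a),90) for a in np.linspace(0,6.3,20)],(255,255,0))
    D([(20,-35,35),(20,-22,35)],(0,165,255))
    cv2.imwrite(f"pics/ov_{c}.png",im)
cv2.imwrite("pics/ov.png",cv2.resize(np.vstack([cv2.imread("pics/ov_top.png")[40:320,50:450],cv2.imread("pics/ov_side.png")[220:520,150:550]]),None,fx=1.03,fy=1.03))
E
```

```text
[0.57153939 0.14359003 0.35152901] 20.141128852763593
[[-0.9  0.5]
 [ 0.3  0.5]
 [ 0.1 -1.3]
 [-0.8  0.1]
 [ 0.9  1. ]
 [ 1.1  1.4]
 [ 0.5 -1. ]
 [-1.3 -5. ]
 [-1.  -0.2]
 [ 0.3  0.8]
 [-0.4  1.1]]
top knob 45 [-60.  -8.  56.] [-39.  13.  94.] [-51.    2.9  88.4]
top handle 114 [ 20. -21.  55.] [40. 23. 97.] [26.6  0.7 91.2]
top knobtop 36 [-59.  -8.  86.] [-39.  12.  94.] [-49.9   2.6  89.5]
top handletop 79 [ 21. -21.  88.] [40. 23. 97.] [30.8  1.1 92.5]
top cover 974 [-109.  -59.   22.] [-30. 115.  33.] [-76.5  22.2  27.6]
top index 7 [-19. -60.  38.] [-13. -41.  47.] [-17.4 -51.2  43.1]
side knob 156 [-61.  -5.  55.] [-39.  17.  92.] [-51.3  10.8  75.8]
side handle 234 [ 19. -16.  55.] [40. 27. 95.] [25.6 19.2 80.8]
side knobtop 49 [-60.  -5.  85.] [-39.  16.  92.] [-51.2   7.8  89.3]
side handletop 84 [ 19. -16.  88.] [38. 26. 95.] [27.9  7.2 92.4]
side cover 1176 [-111.  -59.   22.] [-30. 119.  33.] [-78.   45.6  28.1]
side index 4 [-20. -53.  43.] [-17. -39.  45.] [-18.6 -46.1  44.3]
```

View pics/ov.png

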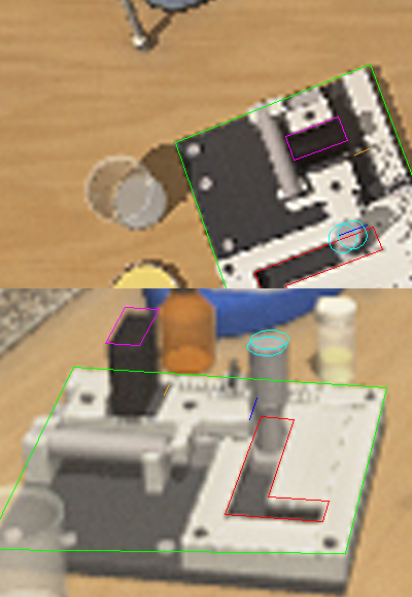

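The fit is good to about 2 mm. The knob is at about (-50, 4) and the index blade at x ≈ -18 in the tester frame. Next: move above the knob, fingers closing along the tester's x.

```bash
cat >> h.py <<'E'
p=np.load("pose.npy")
def go(x,y,ztcp,cmd=None):
    """tool-frame shift/turn from measured pose to tester (x,y) mm, TCP height mm; tool y along tester x"""
    s=robot.read_state();R0=Ro.from_rotvec(s["orientation"])
    yx=np.array([np.cos(p[2]),np.sin(p[2]),0]);z=np.array([0,0,-1.])
    R1=Ro.from_matrix(np.c_[np.cross(yx,z),yx,z])
    print("t",s["t"],"shift",R0.inv().apply(T(p,np.array([x,y,ztcp])/1e3)-s["tool_pos"]).round(4),"turn",(R0.inv()*R1).as_rotvec().round(4))
E
python3 - <<'E'
from h import *
go(-50,4,180)
print(T(p,[-.05,.004,.064]),T(p,[.03,0,.067]))
d=np.load("top_d.npy")
for v in(80,95,102,107):print(v,back("top",(215,v),d[v,215]))
E
```

```text
t 1.0 shift [ 0.5324 -0.5152  0.0496] turn [-0.      0.     -1.5205]
[0.52321969 0.13012873 0.064     ] [0.59970481 0.15392004 0.067     ]
80 [0.71368262 0.11482118 0.49720865]
95 [0.75651666 0.13655032 0.32838213]
102 [0.73663889 0.13620257 0.33058447]
107 [0.72577987 0.13696639 0.32432801]
```

Call:
{"fn": "move_arm", "kwargs": {"deltas": [0.532,-0.515,0.05,0,0,-1.52,0.6,0.532,-0.515,0.05,0,0,-1.52,0.6,0.532,-0.515,0.05,0,0,-1.52,0.6,0.532,-0.515,0.05,0,0,-1.52,0.6,0.532,-0.515,0.05,0,0,-1.52,0.6,0.532,-0.515,0.05,0,0,-1.52,0.6,0.532,-0.515,0.05,0,0,-1.52,0.6,0.532,-0.515,0.05,0,0,-1.52,0.6,0.532,-0.515,0.05,0,0,-1.52,0.6,0.532,-0.515,0.05,0,0,-1.52,0.6,0.532,-0.515,0.05,0,0,-1.52,0.6,0.532,-0.515,0.05,0,0,-1.52,0.6], "squeeze": 25}}

```text
t: 2.5
tool_pos: [0.5235, 0.1322, 0.1797]
orientation: [1.798, 2.576, 0.001]
force: [0.3, -0.3, -0.7]
opening: 0.0558
gripper_force: 0.0
```

Run:
```python
from h import *
go(-50,4,64); s=robot.read_state();print(s["tool_pos"],s["q"],s["opening"])
```

```text
t 2.5 shift [-0.0019 -0.0011  0.1157] turn [0.0007 0.0001 0.0003]
[0.52347929 0.13224226 0.17969932] [ 1.52463317e-01 -3.88431623e-03  1.71991328e+00  1.57329646e-05
  1.42483881e+00 -1.99416022e-01] 0.05576940138030665
```

Call:
{"fn": "move_arm", "kwargs": {"deltas": [-0.002,-0.001,0.06,0,0,0,0.6,-0.002,-0.001,0.1,0,0,0,0.6,-0.002,-0.001,0.116,0,0,0,0.6,-0.002,-0.001,0.116,0,0,0,0.6,-0.002,-0.001,0.116,0,0,0,0,-0.002,-0.001,0.116,0,0,0,0,-0.002,-0.001,0.116,0,0,0,0,-0.002,-0.001,0.116,0,0,0,0,-0.002,-0.001,0.116,0,0,0,0], "squeeze": 20}}

```text
t: 3.62
tool_pos: [0.5231, 0.1277, 0.0642]
orientation: [1.799, 2.575, 0.001]
force: [-0.1, -0.2, 3.5]
opening: 0.0214
gripper_force: 20.0
```

Run:
```python
from h import *
s=robot.read_state();print(s["tool_pos"],s["force"],s["opening"],s["gripper_force"])
c,d=robot.read_camera("side");cv2.imwrite("pics/g.png",cv2.resize(c[130:280,130:330,::-1],None,fx=4,fy=4,interpolation=2))
go(-50,79,64);go(-84,77,64)
```

```text
[0.52309533 0.12765241 0.06424465] [-0.1289516  -0.18633791  3.46998533] 0.021397178174321303 20.000935792922974
t 3.675 shift [0.0773 0.0009 0.0003] turn [ 0.001   0.0003 -0.0006]
t 3.675 shift [ 0.0753 -0.0331  0.0002] turn [ 0.001   0.0003 -0.0006]
```

View pics/g.png

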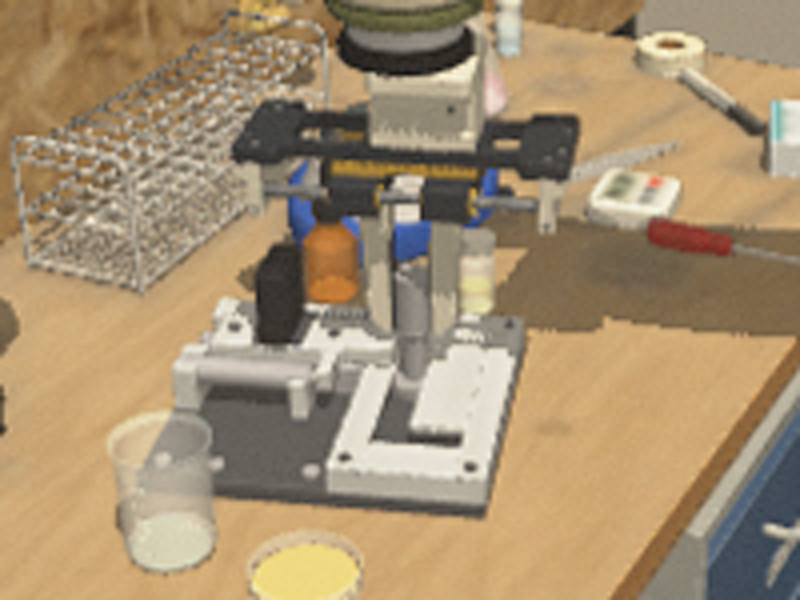

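The knob is gripped: opening 21 mm, and the picture shows the fingers either side of it at crop (380–440, 300). Next, slide it sideways.

Call:
{"fn": "move_arm", "kwargs": {"deltas": [0.012,0,0,0,0,0,0,0.026,0,0,0,0,0,0,0.04,0,0,0,0,0,0,0.054,0,0,0,0,0,0,0.066,0,0,0,0,0,0,0.073,0,0,0,0,0,0,0.075,0,0,0,0,0,0,0.075,0,0,0,0,0,0]}}

```text
t: 4.68
tool_pos: [0.497, 0.1991, 0.0642]
orientation: [1.798, 2.575, 0.002]
force: [0.7, -0.4, 5.4]
opening: 0.0214
gripper_force: 20.0
```

Run:
```python
from h import *
s=robot.read_state();print(s["tool_pos"],s["force"],s["opening"],s["gripper_force"])
go(-50,77,64);go(-84,77,64)
robot.read_camera("side");robot.read_camera("top")
for c in("side","top"):
  for q in robot.recognise(c,"lock")[:1]+robot.recognise(c,"slot_corner")[:1]:print(c,q,proj(c,T(p,[-.05,.077,.072])))
```

```text
[0.49700859 0.19909319 0.06424665] [ 0.67719568 -0.35943821  5.40731843] 0.02136897605953978 20.000773072242737
t 4.675 shift [-0.0008  0.0009  0.0002] turn [ 0.0012 -0.0002  0.    ]
t 4.675 shift [-0.0008 -0.0331  0.0002] turn [ 0.0012 -0.0002  0.    ]
side {'uv': [228.2, 222.8], 'confidence': 0.83} [226.22604494 220.64183517]
side {'uv': [209.4, 233.3], 'confidence': 0.97} [226.22604494 220.64183517]
top {'uv': [262.0, 192.5], 'confidence': 0.71} [205.60329159 205.80174859]
top {'uv': [231.5, 193.7], 'confidence': 0.75} [205.60329159 205.80174859]
```

Call:
{"fn": "move_arm", "kwargs": {"deltas": [0,-0.004,0,0,0,0,0,0,-0.01,0,0,0,0,0,0,-0.01,0,0,0,0,0]}}

```text
t: 5.35
tool_pos: [0.4873, 0.195, 0.0642]
orientation: [1.799, 2.575, 0.001]
force: [-1.8, 0.2, 6.9]
opening: 0.0217
gripper_force: 20.0
```

Moving freely; continue to the end.

Call:
{"fn": "move_arm", "kwargs": {"deltas": [0,-0.01,0,0,0,0,0,0,-0.018,0,0,0,0,0,0,-0.022,0,0,0,0,0,0,-0.024,0,0,0,0,0,0,-0.025,0,0,0,0,0,0,-0.025,0,0,0,0,0]}}

```text
t: 6.1
tool_pos: [0.4656, 0.1868, 0.0644]
orientation: [1.798, 2.573, 0.007]
force: [8.8, 3.5, -0.4]
opening: 0.0214
gripper_force: 20.0
```

Run:
```python
from h import *
s=robot.read_state();print(s["tool_pos"],s["force"],s["opening"],s["gripper_force"])
go(-84,77,64)
c,d=robot.read_camera("side");cv2.imwrite("pics/g2.png",cv2.resize(c[130:280,130:330,::-1],None,fx=4,fy=4,interpolation=2))
```

```text
[0.46563442 0.18684904 0.06443153] [ 8.78006204  3.4768374  -0.43110501] 0.02141232648180279 20.021768510341644
t 6.1 shift [-0.0001  0.0005  0.0004] turn [ 0.0051 -0.     -0.0006]
```

View pics/g2.png

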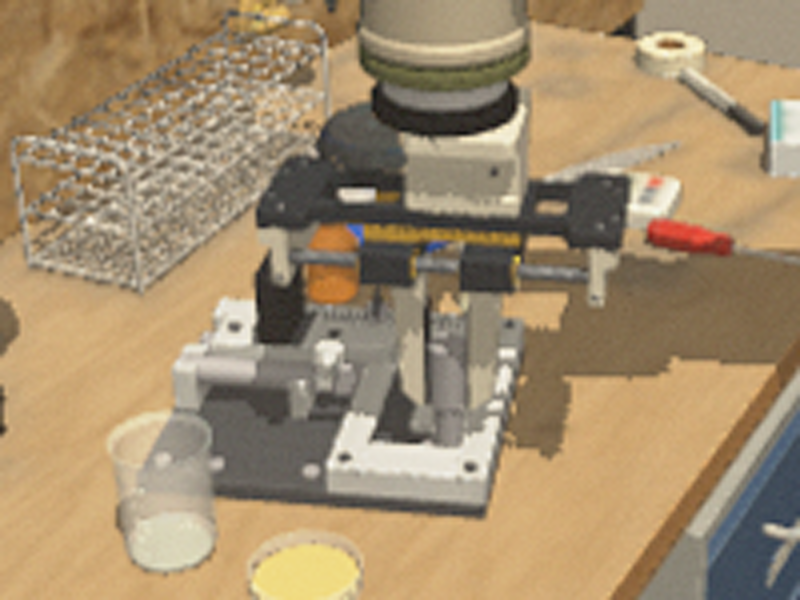

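The lock is against the slot's end: the front reaction is 9 N and the knob shows at crop (447,390). Release and lift.

Call:
{"fn": "move_arm", "kwargs": {"deltas": [0,0.001,0,0,0,0,0,0,0.001,0,0,0,0,0.6,0,0.001,0,0,0,0,0.6,0,0.001,0,0,0,0,0.6,0,0.001,-0.06,0,0,0,0.6,0,0.001,-0.11,0,0,0,0.6,0,0.001,-0.11,0,0,0,0.6]}}

```text
t: 7.02
tool_pos: [0.4677, 0.1871, 0.1786]
orientation: [1.797, 2.571, 0.01]
force: [-0.3, 0.5, -0.7]
opening: 0.0558
gripper_force: 0.0
```

Run:
```python
from h import *
go(30,0,175);go(30,0,67)
s=robot.read_state();print(s["force"],s["opening"])
```

```text
t 7.025 shift [-0.0766  0.1125  0.0045] turn [ 0.0082  0.0006 -0.0006]
t 7.025 shift [-0.0765  0.1117  0.1125] turn [ 0.0082  0.0006 -0.0006]
[-0.33141423  0.45247165 -0.71495261] 0.0558250404431491
```

Call:
{"fn": "move_arm", "kwargs": {"deltas": [-0.0765,0.112,0.004,0.008,0,0,0.6,-0.0765,0.112,0.004,0.008,0,0,0.6,-0.0765,0.112,0.004,0.008,0,0,0.6,-0.0765,0.112,0.06,0.008,0,0,0.6,-0.0765,0.112,0.1,0.008,0,0,0.6,-0.0765,0.112,0.1125,0.008,0,0,0.6,-0.0765,0.112,0.1125,0.008,0,0,0.6,-0.0765,0.112,0.1125,0.008,0,0,0,-0.0765,0.112,0.1125,0.008,0,0,0,-0.0765,0.112,0.1125,0.008,0,0,0,-0.0765,0.112,0.1125,0.008,0,0,0,-0.0765,0.112,0.1125,0.008,0,0,0], "squeeze": 35}}

```text
t: 8.52
tool_pos: [0.5978, 0.1534, 0.0621]
orientation: [-1.798, -2.573, 0.006]
force: [5.2, 2.4, -0.0]
opening: 0.0198
gripper_force: 35.0
```

Run:
```python
from h import *
go(30,0,67)
s=robot.read_state();print(s["force"],s["opening"],s["gripper_force"])
```

```text
t 8.525 shift [-0.0002  0.0019 -0.0049] turn [-0.0047  0.0003 -0.0006]
[ 5.24383343  2.39110149 -0.0194672 ] 0.019828810289588585 34.994516372680664
```

Call:
{"fn": "move_arm", "kwargs": {"deltas": [0,-0.006,0,0,0,0,0,0,-0.014,0,0,0,0,0,0,-0.022,0,0,0,0,0,0,-0.029,0,0,0,0,0,0,-0.033,0,0,0,0,0,0,-0.033,0,0,0,0,0]}}

```text
t: 9.28
tool_pos: [0.5669, 0.142, 0.0621]
orientation: [-1.798, -2.573, 0.006]
force: [7.3, 2.1, -2.3]
opening: 0.0199
gripper_force: 35.0
```

Run:
```python
from h import *
go(-8,0,62)
s=robot.read_state();print(s["force"],s["opening"],s["gripper_force"])
out=[]
for c,(u0,v0) in(("side",(190,165)),("top",(200,140))):
    im,d=robot.read_camera(c);im=im[:,:,::-1].copy()
    for l in("index","pointer"):print(c,l,[(q["uv"],round(q["confidence"],2)) for q in robot.recognise(c,l)[:2]])
    print(proj(c,T(p,[-.018,-.05,.044])),proj(c,T(p,[-.018,-.035,.035])))
    out.append(cv2.resize(im[v0:v0+70,u0:u0+70],None,fx=8,fy=8,interpolation=cv2.INTER_CUBIC))
cv2.imwrite("pics/i1.png",cv2.resize(np.hstack(out),(800,400)))
```

```text
t 9.275 shift [-0.0001 -0.0031  0.0001] turn [-0.0042  0.0004 -0.0006]
[ 7.3416104   2.05806739 -2.2708809 ] 0.019918007624597448 34.98887658119202
side index [([243.4, 227.7], 0.51), ([245.4, 196.0], 0.48)]
side pointer [([217.3, 232.0], 0.68), ([217.6, 214.0], 0.57)]
[224.0826861  202.70733276] [223.00587946 208.78210444]
top index []
top pointer [([170.2, 211.8], 0.64), ([210.1, 216.6], 0.53)]
[239.66876606 184.11622727] [235.61600691 186.16470684]
```

View pics/i1.png

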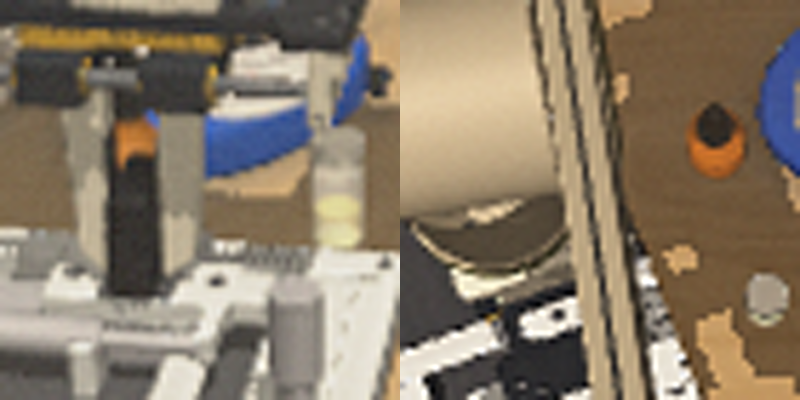

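The fingers and arm hide the pointer and blade now, so I'll measure the blade in the starting pictures, enlarged with candidate marks.

Run:
```python
from h import *
out=[]
for c,(u0,v0) in(("side",(195,175)),("top",(212,155))):
    im=cv2.imread(f"pics/{c}0.png")[v0:v0+50,u0:u0+50]
    im=cv2.resize(im,None,fx=8,fy=8,interpolation=cv2.INTER_CUBIC);raw=im.copy()
    w=lambda X:tuple(((proj(c,T(p,np.array(X)/1e3))-[u0,v0]+.5)*8-.5).round().astype(int).tolist())
    for x,col in((-18,(0,0,255)),(-24,(0,255,0)),(-12,(255,0,0))):
        cv2.line(im,w((x,-60,44)),w((x,-40,44)),col,1)
    cv2.line(im,w((20,-35,35)),w((20,-24,35)),(255,0,255),1)
    out.append(np.vstack([raw,im]))
cv2.imwrite("pics/i2.png",cv2.resize(np.hstack(out),(600,600)))
```

```text
(no output)
```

View pics/i2.png

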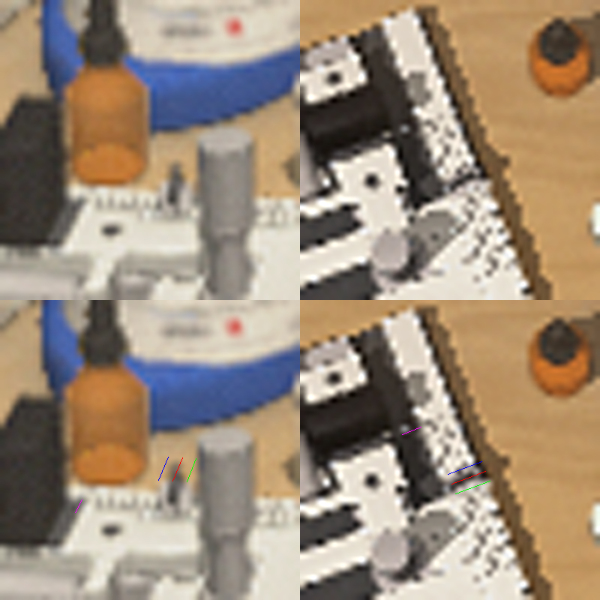

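Call:
{"fn": "move_arm", "kwargs": {"deltas": [0,-0.0035,0,0,0,0,0,0,-0.0035,0,0,0,0,0,0,-0.0035,0,0,0,0,0]}}

```text
t: 9.95
tool_pos: [0.5638, 0.1409, 0.0621]
orientation: [-1.798, -2.573, 0.006]
force: [7.3, 3.1, -3.5]
opening: 0.02
gripper_force: 35.0
```

Run:
```python
from h import *
go(-8.5,0,62)
s=robot.read_state();print(s["force"],s["opening"],s["gripper_force"])
im,d=robot.read_camera("side");im=im[:,:,::-1].copy();cv2.imwrite("pics/side9.png",im)
a=cv2.imread("pics/side0.png")
# carriage screw template (dark spot) in side0 near (213,213)
g=lambda x:cv2.cvtColor(x,cv2.COLOR_BGR2GRAY)
k=4;A=cv2.resize(g(a),None,fx=k,fy=k,interpolation=2);B=cv2.resize(g(im),None,fx=k,fy=k,interpolation=2)
cx,cy=(np.array([213,213.3])+.5)*k
for hw,hh in((14,10),(20,12),(26,14)):
    t=A[int(cy-hh):int(cy+hh),int(cx-hw):int(cx+hw)]
    x0,y0=200*k,195*k;r=cv2.matchTemplate(B[y0:245*k,x0:260*k],t,cv2.TM_CCOEFF_NORMED);_,sc,_,l=cv2.minMaxLoc(r)
    n=np.array([x0+l[0],y0+l[1]])-[int(cx-hw),int(cy-hh)];n=n/k
    X0=onz("side",(213,213.3),.040);X1=onz("side",np.array([213,213.3])+n,.040);e=X1-X0
    print(sc,n,"dx,dy mm",1e3*(e[0]*np.cos(p[2])+e[1]*np.sin(p[2])),1e3*(-e[0]*np.sin(p[2])+e[1]*np.cos(p[2])))
o=np.hstack([cv2.resize(x[185:245,190:260],None,fx=5.6,fy=6,interpolation=2) for x in(a,im)]);cv2.imwrite("pics/i3.png",o)
```

```text
t 9.95 shift [-0.0001 -0.0003  0.0001] turn [-0.0042  0.0004 -0.0006]
[ 7.3186584   3.06375382 -3.50411532] 0.019958092905494912 34.98813450336456
0.9834749102592468 [16.  1.] dx,dy mm -39.38532801435079 -0.49539106108213193
0.8301821351051331 [16.  1.] dx,dy mm -39.38532801435079 -0.49539106108213193
0.7822801470756531 [16.    1.25] dx,dy mm -39.60891983992586 0.6528193225812662
```

View pics/i3.png

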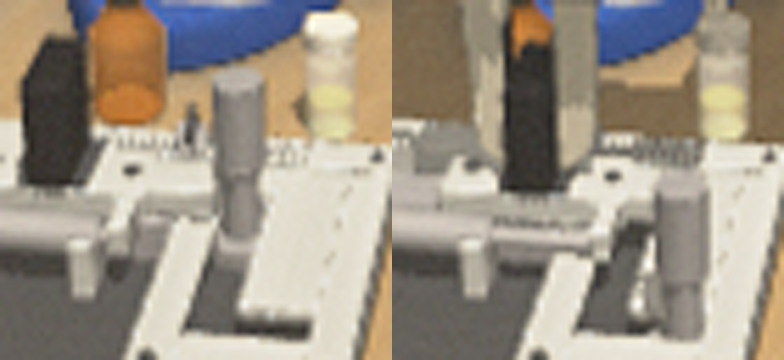

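The knob sits at the slot's end, and the carriage screw has moved 39 mm against the 38–39 mm needed. Lock and fingers are clear of each other. Handing in.

```bash
python3 -c "
from plant import robot
print(robot.close_job())"
```

```text
the job is handed in; nothing more can be done
None
```

I handed the job in at about 10 s of the 42 s: lock parked at the slot's end, carriage held about 39 mm out against the 38 mm I measured to the index blade; fingers and arm hid pointer and blade, so that match is not seen directly, and no verdict came back.

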